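# Tighten the clamp nut between transformer and heat-sink with a ring spanner

## Task

Take the ring spanner from its wooden rest and tighten the brass nut between the transformer and the heat-sink clockwise until it is fully home; the spanner can swing only a little way between them, so lift it off and reseat it for each stroke. Turn the nut with the spanner only, feel for the fit and never force the spanner against the nut, the transformer or the heat-sink; then lay the spanner back in its rest as it lay before, and leave the other things where they are.

Things in the scene. Friction and masses are not known exactly. Their poses are not given: they have to be found in the camera images.
- spanner: flat steel ring spanner, 0.22 kg, 16 mm thick throughout. Origin: centre of the closed ring, at its underside; z up; the handle, a straight bar 14 mm wide (15 mm over its blue sleeve), runs to x = -205 mm. The hole is a through hexagon 26 mm across flats, flats facing 0, 60, 120.. degrees from the x axis; outside the ring is 38 mm across flats, 43 mm over its corners.
- grip (a point): the place to grip the spanner: middle of its handle bar at x = -115, y = 0, z = 8 mm in the spanner's frame, near the balance point; it moves with the spanner and is free on both sides in the rest and on the nut. On the nut, the bar's underside is 28 mm above the base plate there; in the rest, 17 mm above the rest's wooden base.
- rest: fixed wooden rest: base 170 x 60 x 8 mm, origin at the centre of its underside, x along it. Two saddles, 16 mm long, at x = -45 and +45 mm: notch floors 25 mm up, lips 8 mm higher, 22 mm apart in y. The spanner lies in both notches, ring beyond the +x end: its origin at x = 115, y = 0, z = 25 mm of the rest, x axes alike; it may start a few mm and degrees off.
- seat (a point): foot of the brass nut on its axis, on top of the round post that carries it, 34 mm above the bench; axes as the base plate's: -x points out of the gap, midway between transformer and heat-sink. The nut is a hexagon 24 mm across flats, 14 mm tall, its top 3 mm tapered by 2 mm a side. Fully down, the spanner's underside is level with this point; not matching the flats, it stays up to 14 mm higher.
- nut (a joint): how far the nut has been turned, rad, growing clockwise seen from above (tightening). Starts between 0 and 0.5; comes up solid, fully home, at 2.0; stays where it is left; turning takes about 0.3 N m. How its flats are turned in the world is not measured and this value does not tell: feel or look (the spanner fits every 60 degrees, with about 9 degrees of play either way).
- chassis: aluminium base plate of an open power supply, fixed to the bench, 260 x 260 x 6 mm; it spans x = -110 to 150 mm and y = -130 to 130 mm about its origin, which lies at its underside; x axis from the open front to the back. In front of the nut it is bare. The nut's axis is at x = 40, y = 0 mm.
- transformer: transformer block with a copper top on the base plate, on the -y side of the nut, fixed; same origin and axes as the base plate. It fills x = 0 to 90, y = -110 to -48 mm, up to 64 mm (68 mm over the copper). Its front inner corner stops the spanner's handle at about 44 degrees from the midline.
- heatsink: finned aluminium heat-sink on the base plate, on the +y side of the nut, fixed; same origin and axes as the base plate. It fills x = 0 to 90, y = 48 to 108 mm, up to 64 mm. Its front inner corner stops the handle at about 44 degrees from the midline.
- capacitor: blue electrolytic capacitor can, 30 mm across, 45 mm tall, standing loose on the base plate behind the transformer; origin at the centre of its foot
- circuit_board: loose green circuit board, 75 x 60 mm, to the left of the power supply; origin at the centre of its underside
- pliers: loose pliers with red handles, 160 mm long, lying flat; origin under the handles
- screwdriver: loose screwdriver lying on the bench; origin below it
- meter: loose yellow hand meter, 140 x 75 x 32 mm; origin at the centre of its underside
- screw_jar: loose glass jar with a black lid, 56 mm across, 70 mm tall; origin at the centre of its foot
Mind the look-alikes: they are no part of the job. Of the things shaped like the rest, the wooden one is meant.

How it is judged (in metres and radians):
On the way, in this order (a step that is already met when the one before it is completed fails the run):
1. the spanner's ring is fully down over the nut (horizontal distance between spanner and seat below 0.004 m and z of spanner in the frame of seat between -0.004 and 0.005 m), for 0.1 s.
2. the nut is fully home (value of joint nut above 1.94 rad), for 0.1 s.
At the end, for the whole second after the job is handed in: the nut is home (within 0.06 rad of its stop) and the spanner lies at rest in both notches of its rest, as it lay before: ring beyond the +x end, within 12 mm along, 8 mm across, 4 mm in height and 0.12 rad (value of joint nut above 1.94 rad and x of spanner in the frame of rest between 0.103 and 0.127 m and y of spanner in the frame of rest between -0.008 and 0.008 m and z of spanner in the frame of rest between 0.021 and 0.029 m and angle between the x axis of spanner and the x axis of rest, either way round below 0.12 rad and angle between spanner's own z axis and vertical below 0.08 rad and linear speed of spanner below 0.02 m/s); the robot touches nothing.
It fails at once if the fingers touch the nut (contact force between the fingers and nut above 1 N).
It fails at once if the spanner is forced against the nut (over 120 N) (contact force between spanner and nut above 120 N).
It fails at once if the spanner is forced against the transformer (over 25 N) (contact force between spanner and transformer above 25 N).
It fails at once if the spanner is forced against the heat-sink (over 25 N) (contact force between spanner and heatsink above 25 N).
It fails at once if a bystander is pushed more than 20 mm (distance of any of capacitor, circuit_board, pliers, screwdriver, meter, screw_jar from where it was at the start of the episode above 0.02 m).
It also fails if it takes over 72 s, if anything falls off the work surface, if the arm or the gripper's body presses on something with over 40 N, if the wrist force passes 120 N, or if a joint passes its speed limit or range.

## Robot

A 6-joint arm with a two-finger parallel gripper is mounted at the origin on the work surface. World frame = base frame: x ahead of the robot, y to its left, z up, the work surface at z = 0. Lengths are in mm, angles in degrees, forces in N, time in s.
With the tool pointing down it reaches from about 300 to 850 mm from the base axis. Payload 4.2 kg.
Tool frame: the origin (TCP) lies at the centre of the arm's flange, where the gripper is bolted on; the fingertips stand 191 mm ahead of it and the grasp point (between the pads) lies 172 mm ahead of it; y points along the fingers, x is the direction in which the jaws open and shut, and the axes are right-handed (so a half turn about y gives the same grasp; the last joint's range is limited). The gripper opens to 91 mm and grips with 3 to 60 N. Pads are 32 mm wide; open, the fingers measure 118 mm over their backs; the gripper's body (76 mm by 178 mm) begins 60 mm behind the grasp point.
Start: joints at [66.921, 18.312, 89.639, -0, 72.044, -1.146], TCP at [214.77, 533.382, 404.776] pointing down, gripper open.
Joint ranges: [-177.97, 177.97], [-48.28, 115.42], [12.27, 149.76], [-77.06, 257.06], [2.81, 150.46], [-146.56, 146.56]. Speed limits (degrees/s): [147.25, 147.25, 180, 180, 180, 180].

## Interface

Orientations are given as [roll, pitch, yaw] about the fixed x, y, z axes, in that order (R = Rz(yaw) Ry(pitch) Rx(roll)).
In Python, from workcell import env gives the robot as it stands.
- The arm moves only by the tool carry_out, never from a script. Its argument "increments" is a list of rows, each a list of 3 entries, a list of its own where there are three numbers: the turn, a rotation vector about the tool's x, y, z in rad, then the shift along the tool's x, y, z in mm, then the closure, from 0 (fully open) to 1 (shut). In form: [[[wx, wy, wz], [dx, dy, dz], claw], ...]. A call has 1 to 10 rows; each row is the pose to reach, as a shift and turn from the pose commanded when the call began, along the tool's axes at that moment; what a row does not reach only later rows make up. A row lasts 1/12 s, in which the tool goes at most 41.7 mm and 7.16 degrees, less where a joint would pass 70% of its speed; a pose out of reach is approached as far as the arm can. A call with a gripper value outside its range is refused whole. The fingers move at their own pace and stop on an object; "force" is the grip in N (left out, the last holds). Time passes only in rows, so rows that repeat a pose let the fingers close. It gives the time, the measured TCP pose, the force and the opening at its end, in the units of the state.
- env.state(): the state, without advancing time (a new reading comes with each control period).
- env.grab_frame(name): name is "side" or "top" or "wrist"; returns a dict with "frame" (400x640x3 uint8, blue, green, red), "z_map" (400x640 float32, mm along the optical axis (not along the pixel's ray), 0 where there is no reading), "camera_matrix" (3x3 intrinsics, pixels), "rvec" (rotation vector, rad) and "tvec" (3), from world to camera coordinates, as OpenCV has them; the wrist camera has in their place "hand_eye" (4x4, takes a point from camera to tool coordinates, whose origin is the TCP and whose axes are the tool frame's). Camera axes: x right, y down, z forward; pixel columns grow to the right and rows downward; lengths in mm; the calibration is good to about 2 mm. A picture is of the moment at which its call begins: read the wrist's pose just before it.
- env.job_done(): hands the job in, once; it reports no verdict.
The state is a dict: "time_s": time; "qpos": joint angles; "qvel": joint speeds; "effort": joint torques, N m; "ee_pos": TCP position; "ee_rot": TCP orientation; "force": force on the tool from outside, world axes, zero at the start; "torque": the same for the moment, N m; "gripper_width": finger opening in mm.
Only numpy, scipy, OpenCV 4.12 (cv2) and the standard library are available. Lean on these libraries where they do the work, as an engineer would, in place of code of your own. Each camera call takes 0.05 s, during which the arm holds its last target. There are 200 camera calls.

## Working session

There is one attempt and no reset: what is moved stays moved. The work goes in short steps, Python scripts to look and compute and a tool call to move; the robot and the scene stay as the last step left them, time stands still between calls to the robot, and variables do not carry over. Pictures are saved under pics/ and viewed, about 8 in all and at most 12, crops included, and the job is handed in when it is done.

Besides the shell and the picture viewer there is one more tool, called after "Call:" by a JSON object that holds its "name" and its "arguments". carry_out: Moves the arm, as the interface text tells. Its arguments: {"type":"object","properties":{"increments":{"type":"array","items":{"type":"array"}},"force":{"type":"number"}},"required":["increments"]}

```bash
mkdir -p pics
cat > h.py <<'E'
import numpy as np, cv2
from scipy.spatial.transform import Rotation as R
from workcell import env
def grab(n,save=None):
    s=env.state(); f=env.grab_frame(n); f['s']=s
    if save: cv2.imwrite('pics/'+save,f['frame'])
    return f
def T(s):
    M=np.eye(4);M[:3,:3]=R.from_euler('xyz',s['ee_rot'],degrees=True).as_matrix();M[:3,3]=s['ee_pos'];return M
def cw(f):
    if 'hand_eye' in f: return T(f['s'])@np.array(f['hand_eye'])
    M=np.eye(4);M[:3,:3]=cv2.Rodrigues(np.array(f['rvec'],float))[0];M[:3,3]=np.array(f['tvec']).ravel();return np.linalg.inv(M)
def cloud(f):
    z=f['z_map'];K=np.array(f['camera_matrix']);v,u=np.indices(z.shape)
    P=np.stack([(u-K[0,2])/K[0,0]*z,(v-K[1,2])/K[1,1]*z,z],-1);C=cw(f)
    return P@C[:3,:3].T+C[:3,3]
E
python3 - <<'E'
from h import *
f=grab('top','top.png');g=grab('side','side.png')
np.savez('top.npz',P=cloud(f),z=f['z_map'],im=f['frame'])
print(env.state()); print(cw(f).round(2))
E
```

```text
{'time_s': 0.1, 'qpos': array([ 6.69219711e+01,  1.83473449e+01,  8.96979872e+01, -1.35370979e-03,
        7.20423893e+01, -1.14410550e+00]), 'qvel': array([ 0.02433577, -0.04895277, -0.14874042, -0.02000605,  0.07077086,
       -0.05887495]), 'effort': array([ 8.73824865e-04, -4.13325584e+01, -2.32510525e+01,  7.31764734e-02,
        4.21933341e-02, -6.29861142e-05]), 'ee_pos': array([214.71455808, 533.25621626, 404.02014586]), 'ee_rot': array([-8.99995353e+01,  8.77295982e-02,  6.80664953e+01]), 'force': array([1.13060353, 0.29832862, 0.04716235]), 'torque': array([ 0.00753751, -0.03642915, -0.01888801]), 'gripper_width': 90.98241141673671}
[[ 1.0000e-02 -9.9000e-01  1.7000e-01  2.8618e+02]
 [-1.0000e+00 -1.0000e-02 -1.0000e-02 -4.9530e+01]
 [ 1.0000e-02 -1.7000e-01 -9.9000e-01  1.4979e+03]
 [ 0.0000e+00  0.0000e+00  0.0000e+00  1.0000e+00]]
```

View pics/top.png

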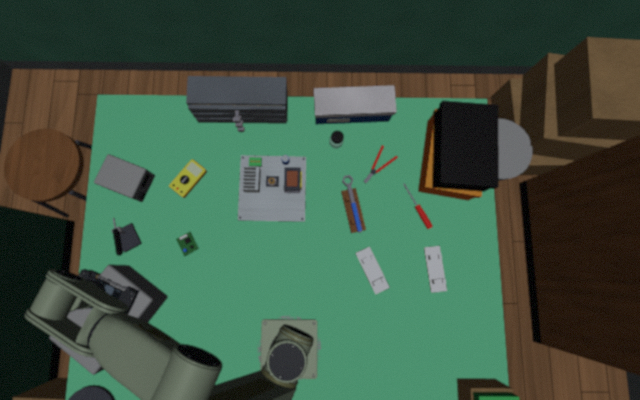

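The top picture shows the power supply at about (272,188), with the nut at (272,181). The spanner lies in the wooden rest at about (353,210) with its ring at (347,182). The plastic look-alike rests are at (372,270) and (436,268).

Run:
```python
from h import *
d=np.load('top.npz');P=d['P'];im=d['im']
c=im[140:250,230:380];c=cv2.resize(c,None,fx=5,fy=5,interpolation=cv2.INTER_CUBIC);cv2.imwrite('pics/crop.png',c)
for n,(u,v) in dict(nut=(272,181),ring=(347,182),h=(353,207),hend=(359,230),c1=(240,218),c2=(304,218),c3=(241,157),c4=(306,157),tr=(293,180),hs=(251,180),rb=(346,231)).items(): print(n,P[v,u].round(1))
```

```text
nut [616.3  71.5  45.9]
ring [ 626.9 -221.1   -6.3]
h [ 519.7 -237.8   38.7]
hend [ 431.9 -258.7   42.5]
c1 [477.3 194.1  11.3]
c2 [479.7 -52.    9.4]
c3 [723.  200.7   1.3]
c4 [726.5 -57.9  -1.7]
tr [614.2  -9.4  75.4]
hs [623.8 154.5  26.7]
rb [ 432.1 -214.9   -2.8]
```

View pics/crop.png

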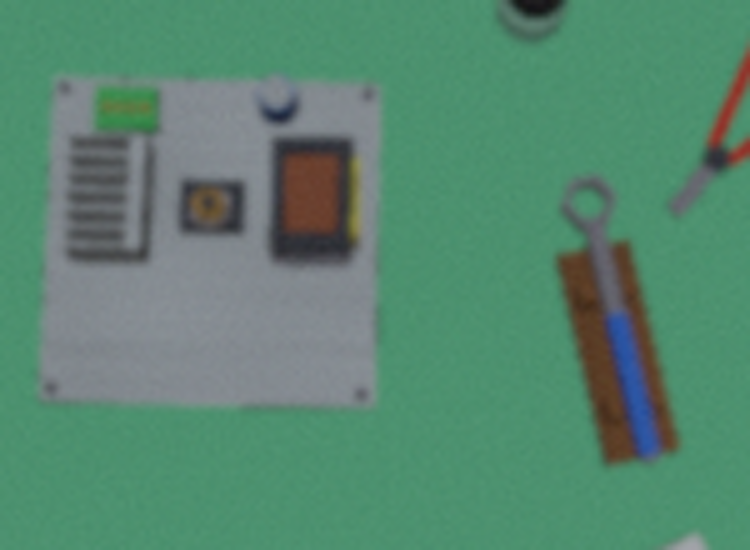

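```bash
cat >> h.py <<'E'
def inc(pos,yaw,s=None):
    "increments (rotvec, shift) to bring TCP to world pos, tool down with yaw"
    M=T(s or env.state());G=R.from_euler('xyz',[-90,0,yaw],degrees=True)
    A=R.from_matrix(M[:3,:3]);r=(A.inv()*G).as_rotvec();d=A.inv().apply(np.array(pos)-M[:3,3])
    print('rot',r.round(3).tolist(),'shift',d.round(1).tolist(),'n',round(max(np.linalg.norm(d)/41.7,np.linalg.norm(r)/.125),1))
E
python3 - <<'E'
from h import *
f=grab('wrist');print(np.array(f['hand_eye']).round(2).tolist(),np.array(f['camera_matrix']).round(0).tolist())
inc([480,72,400],-15)
E
```

```text
[[1.0, -0.0, -0.0, -0.36], [-0.0, -0.27, 0.96, 19.32], [-0.0, -0.96, -0.27, 77.11], [0.0, 0.0, 0.0, 1.0]] [[284.0, 0.0, 320.0], [0.0, 284.0, 201.0], [0.0, 0.0, 1.0]]
rot [0.001, 1.45, -0.001] shift [-328.8, 4.6, -418.4] n 12.8
```

Call:
{"name": "carry_out", "arguments": {"increments": [[[0,1.25,0],[-300,0,-380],0],[[0,1.25,0],[-300,0,-380],0],[[0,1.25,0],[-300,0,-380],0],[[0,1.25,0],[-300,0,-380],0],[[0,1.25,0],[-300,0,-380],0],[[0,1.25,0],[-300,0,-380],0],[[0,1.25,0],[-300,0,-380],0],[[0,1.25,0],[-300,0,-380],0],[[0,1.25,0],[-300,0,-380],0],[[0,1.25,0],[-300,0,-380],0]]}}

```text
time_s: 0.98
ee_pos: [422.1, 169.7, 404.8]
ee_rot: [-90.0, -0.0, -3.9]
force: [1.6, 0.9, 0.2]
gripper_width: 91.2
```

Run:
```python
from h import *
print(env.state()['ee_pos'],env.state()['ee_rot']);inc([555,72,290],-90)
```

```text
[422.08426239 169.74710366 404.76617875] [-8.99862598e+01 -5.14883009e-03 -3.90268958e+00]
rot [-0.0, 1.503, -0.0] shift [139.3, 114.8, -88.5] n 12.0
```

Call:
{"name": "carry_out", "arguments": {"increments": [[[0,1.503,0],[139,114.8,-88.5],0],[[0,1.503,0],[139,114.8,-88.5],0],[[0,1.503,0],[139,114.8,-88.5],0],[[0,1.503,0],[139,114.8,-88.5],0],[[0,1.503,0],[139,114.8,-88.5],0],[[0,1.503,0],[139,114.8,-88.5],0],[[0,1.503,0],[139,114.8,-88.5],0],[[0,1.503,0],[139,114.8,-88.5],0],[[0,1.503,0],[139,114.8,-88.5],0],[[0,1.503,0],[139,114.8,-88.5],0]]}}

```text
time_s: 1.82
ee_pos: [555.0, 74.6, 289.4]
ee_rot: [-90.1, 0.0, -75.5]
force: [-0.6, 0.2, 0.6]
gripper_width: 90.7
```

Call:
{"name": "carry_out", "arguments": {"increments": [[[0,0.26,0],[0,0,0],0],[[0,0.26,0],[0,0,0],0],[[0,0.26,0],[0,0,0],0],[[0,0.26,0],[0,0,0],0]]}}

```text
time_s: 2.15
ee_pos: [554.9, 74.8, 289.8]
ee_rot: [-90.0, 0.0, -89.9]
force: [0.2, -0.5, -1.2]
gripper_width: 91.6
```

Run:
```python
from h import *
f=grab('wrist');P=cloud(f);np.savez('nut.npz',P=P,im=f['frame'])
C=cw(f);K=np.array(f['camera_matrix']);print(f['s']['ee_pos'],f['s']['ee_rot'])
q=np.linalg.inv(C)@np.array([616,71,46,1]);uv=(K@q[:3])/q[2];print(uv)
# rectified top-down plane view z=48: 4 px/mm, world patch; image up=+x, left=+y
def rect(z0,cx,cy,w,h,s):
    u,v=np.meshgrid(np.arange(w*s),np.arange(h*s));X=cx+h/2-v/s;Y=cy+w/2-u/s
    p=np.stack([X,Y,np.full(X.shape,z0),np.ones(X.shape)],-1)@np.linalg.inv(C).T
    p=p[...,:3]@K.T;return cv2.remap(f['frame'],(p[...,0]/p[...,2]).astype('f4'),(p[...,1]/p[...,2]).astype('f4'),cv2.INTER_CUBIC)
a=rect(48,616,72,56,56,10)
b=cv2.resize(f['frame'],(0,0),fx=.35,fy=.35);a[:b.shape[0],:b.shape[1]]=b
cv2.imwrite('pics/nut.png',a)
```

```text
[554.89150198  74.79270575 289.75182509] [-9.00243636e+01  2.00443494e-03 -8.99179938e+01]
[324.795575   141.63567573   1.        ]
```

View pics/nut.png

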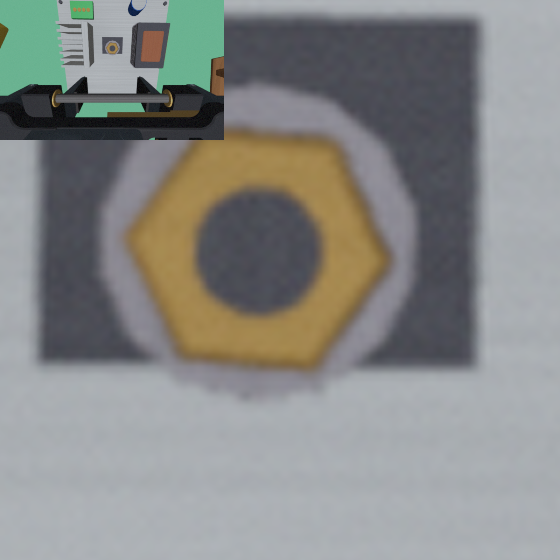

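The rectified view (10 px/mm, up = +x) shows the nut hexagon centred at (258,249), so the nut is near (619, 74). Its flats are turned about 5° clockwise, so the spanner should seat at about -5°.

Run:
```python
from h import *
inc([440,-252,330],-78)
```

```text
rot [0.0, -0.208, -0.0] shift [326.6, -40.2, -115.5] n 8.4
```

Call:
{"name": "carry_out", "arguments": {"increments": [[[0,-0.208,0],[327,-40,-115],0],[[0,-0.208,0],[327,-40,-115],0],[[0,-0.208,0],[327,-40,-115],0],[[0,-0.208,0],[327,-40,-115],0],[[0,-0.208,0],[327,-40,-115],0],[[0,-0.208,0],[327,-40,-115],0],[[0,-0.208,0],[327,-40,-115],0],[[0,-0.208,0],[327,-40,-115],0],[[0,-0.208,0],[327,-40,-115],0],[[0,-0.208,0],[327,-40,-115],0]]}}

```text
time_s: 3.03
ee_pos: [438.5, -255.3, 330.5]
ee_rot: [-90.0, -0.1, -78.3]
force: [0.2, 1.5, 0.8]
gripper_width: 91.3
```

```bash
cat >> h.py <<'E'
def rect(f,z0,cx,cy,w,h,s):
    "top-down view of plane z0 about (cx,cy); image up=+x, left=+y, s px/mm"
    C=cw(f);K=np.array(f['camera_matrix'])
    u,v=np.meshgrid(np.arange(int(w*s)),np.arange(int(h*s)));X=cx+h/2-v/s;Y=cy+w/2-u/s
    p=np.stack([X,Y,np.full(X.shape,z0),np.ones(X.shape)],-1)@np.linalg.inv(C).T
    p=p[...,:3]@K.T;return cv2.remap(f['frame'],(p[...,0]/p[...,2]).astype('f4'),(p[...,1]/p[...,2]).astype('f4'),cv2.INTER_CUBIC)
E
python3 - <<'E'
from h import *
f=grab('wrist');print(f['s']['ee_pos'],f['s']['ee_rot'])
P=cloud(f);np.savez('sp.npz',P=P)
a=rect(f,41,550,-232,160,200,3)
cv2.imwrite('pics/sp.png',a)
E
```

```text
[ 438.48379317 -255.31137163  330.54040265] [-89.95767139  -0.12447818 -78.29496903]
```

View pics/sp.png

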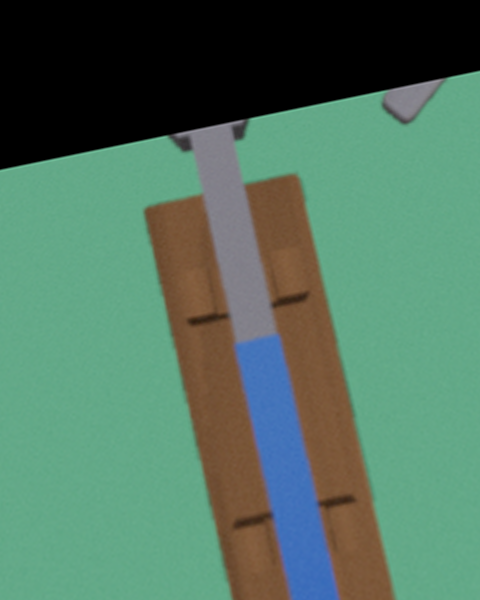

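The view (3 px/mm) shows the spanner handle running from (214,135) to (314,595), an angle of 12.2°; the rest matches it at 12.4°. The midpoint between the saddles is at (274,411), so the grip point is at (513, -243).

Run:
```python
from h import *
print(env.state()['ee_pos'],env.state()['ee_rot']);inc([513,-243.3,240],-77.8)
```

```text
[ 438.94105311 -253.57722651  330.11635047] [-8.99637951e+01 -1.16195986e-02 -7.82580291e+01]
rot [-0.001, -0.008, 0.0] shift [5.0, 90.2, 74.5] n 2.8
```

Call:
{"name": "carry_out", "arguments": {"increments": [[[0,-0.008,0],[5,30,74.5],0],[[0,-0.008,0],[5,30,74.5],0],[[0,-0.008,0],[5,60,74.5],0],[[0,-0.008,0],[5,90,74.5],0],[[0,-0.008,0],[5,90,74.5],0.3],[[0,-0.008,0],[5,90,74.5],0.3],[[0,-0.008,0],[5,90,74.5],0.3],[[0,-0.008,0],[5,90,74.5],0.3]]}}

```text
time_s: 3.75
ee_pos: [514.1, -241.6, 242.0]
ee_rot: [-89.8, -0.1, -77.7]
force: [-0.3, 0.3, 1.4]
gripper_width: 67.5
```

Run:
```python
from h import *
print(env.state()['ee_pos'],env.state()['ee_rot']);inc([513,-243.3,205],-77.8)
```

```text
[ 514.12590088 -241.57532217  241.96632958] [-89.82476097  -0.12417968 -77.65579489]
rot [-0.003, 0.003, 0.002] shift [1.4, 37.0, -1.6] n 0.9
```

Call:
{"name": "carry_out", "arguments": {"increments": [[[0,0,0],[0.5,15,-0.5],0.3],[[0,0,0],[1,30,-1],0.3],[[0,0,0],[1,36.5,-1],0.3],[[0,0,0],[1,36.5,-1],0.3],[[0,0,0],[1,36.5,-1],0.5],[[0,0,0],[1,36.5,-1],1],[[0,0,0],[1,36.5,-1],1],[[0,0,0],[1,36.5,-1],1],[[0,0,0],[1,36.5,-1],1],[[0,0,0],[1,36.5,-1],1]], "force": 45}}

```text
time_s: 4.58
ee_pos: [512.8, -242.9, 203.7]
ee_rot: [-90.0, -0.0, -77.7]
force: [-0.2, 0.2, 0.1]
gripper_width: 26.8
```

Run:
```python
from h import *
s=env.state();print(s['ee_pos'],s['ee_rot'],s['force'],s['torque'],s['gripper_width'])
```

```text
[ 512.79550449 -242.87906808  203.72313448] [-8.99723306e+01 -1.51767483e-02 -7.76947757e+01] [-0.17448518  0.20286314  0.09450225] [-0.06561092  0.22899477 -0.00631288] 26.827729783374377
```

Call:
{"name": "carry_out", "arguments": {"increments": [[[0,0,0],[0,0,0],1],[[0,0,0],[0,0,0],1],[[0,0,0],[0,0,0],1],[[0,0,0],[0,0,0],1],[[0,0,0],[0,-5,0],1],[[0,0,0],[0,-10,0],1],[[0,0,0],[0,-20,0],1],[[0,0,0],[0,-20,0],1],[[0,0,0],[0,-20,0],1]]}}

```text
time_s: 5.33
ee_pos: [513.0, -243.0, 224.4]
ee_rot: [-89.9, -0.1, -77.7]
force: [0.7, -0.4, -2.2]
gripper_width: 13.5
```

Run:
```python
from h import *
s=env.state();print(s['ee_pos'],s['ee_rot'],s['force'],s['torque'],s['gripper_width'])
```

```text
[ 513.00508904 -242.9582578   224.37569103] [-8.99058765e+01 -6.89635307e-02 -7.76911867e+01] [ 0.72861811 -0.38217816 -2.16412454] [-0.07811401  0.13997873 -0.08450638] 13.465951378013258
```

Run:
```python
from h import *
inc([504.5,84.4,290],-95.2)
```

```text
rot [-0.002, 0.306, 0.001] shift [-321.6, -65.9, 61.6] n 8.0
```

Call:
{"name": "carry_out", "arguments": {"increments": [[[0,0,0],[0,-35,0],1],[[0,0,0],[0,-66,0],1],[[0,0.306,0],[-321.6,-66,61.6],1],[[0,0.306,0],[-321.6,-66,61.6],1],[[0,0.306,0],[-321.6,-66,61.6],1],[[0,0.306,0],[-321.6,-66,61.6],1],[[0,0.306,0],[-321.6,-66,61.6],1],[[0,0.306,0],[-321.6,-66,61.6],1],[[0,0.306,0],[-321.6,-66,61.6],1],[[0,0.306,0],[-321.6,-66,61.6],1]]}}

```text
time_s: 6.17
ee_pos: [503.7, 86.5, 289.5]
ee_rot: [-90.0, 0.0, -95.2]
force: [0.7, -0.0, -1.9]
gripper_width: 13.6
```

Call:
{"name": "carry_out", "arguments": {"increments": [[[0,0,0],[0,0,0],1],[[0,0,0],[0,0,0],1],[[0,0,0],[0,0,0],1],[[0,0,0],[0,0,0],1]]}}

```text
time_s: 6.5
ee_pos: [504.3, 83.4, 289.3]
ee_rot: [-90.0, -0.0, -95.3]
force: [-0.2, -0.2, -3.0]
gripper_width: 13.8
```

Run:
```python
from h import *
s=env.state();print(s['ee_pos'],s['ee_rot'],s['force']);inc([504.5,84.4,250],-95.2)
f=grab('wrist');np.savez('w.npz',im=f['frame'],z=f['z_map'])
zt=s['ee_pos'][2]-180+16
a=rect(f,zt,619,74,70,60,5);b=rect(f,46,619,74,70,60,5)
cv2.imwrite('pics/fit.png',np.hstack([a,b]));print(a.shape,zt)
```

```text
[504.3229949   83.40777836 289.34310879] [-9.00201725e+01 -2.30314618e-02 -9.53000037e+01] [-0.2083164  -0.18826989 -3.0342212 ]
rot [0.0, -0.002, 0.0] shift [-1.0, 39.3, 0.1] n 0.9
(300, 350, 3) 125.34310878911992
```

View pics/fit.png

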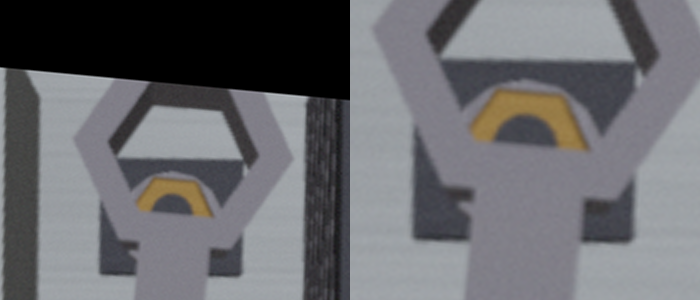

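The left panel, on the plane of the spanner's top, shows ring corners at (76,141) and (292,157), so the ring centre is (619.2, 72.2). The right panel, on the nut's plane, puts the nut about 1.2 mm further to +y, with its angle matching.

Call:
{"name": "carry_out", "arguments": {"increments": [[[0,0,0],[-1.3,15,0],1],[[0,0,0],[-1.3,35,0],1],[[0,0,0],[-1.3,50,0],1],[[0,0,0],[-1.3,58,0],1],[[0,0,0],[-1.3,61,0],1],[[0,0,0],[-1.3,63,0],1],[[0,0,0],[-1.3,65,0],1],[[0,0,0],[-1.3,66,0],1],[[0,0,0],[-1.3,66,0],1]]}}

```text
time_s: 7.3
ee_pos: [504.7, 85.7, 223.9]
ee_rot: [-89.9, 0.0, -95.2]
force: [-0.2, -0.6, -2.8]
gripper_width: 14.1
```

Run:
```python
from h import *
s=env.state();print(s['ee_pos'],s['ee_rot'],s['force'],s['torque'])
```

```text
[504.69596904  85.72728653 223.90577841] [-8.99420188e+01  1.83690514e-02 -9.52329886e+01] [-0.16301119 -0.56976609 -2.83673747] [-0.02552612  0.21243228  0.00563206]
```

Call:
{"name": "carry_out", "arguments": {"increments": [[[0,0,0],[0,1.5,0],1],[[0,0,0],[0,3,0],1],[[0,0,0],[0,4,0],1],[[0,0,0],[0,5,0],1],[[0,0,0],[0,6,0],1],[[0,0,0],[0,6,0],1]]}}

```text
time_s: 7.8
ee_pos: [504.4, 85.8, 217.2]
ee_rot: [-90.0, 0.0, -95.2]
force: [0.0, 0.5, -1.2]
gripper_width: 13.6
```

Run:
```python
from h import *
s=env.state();print(s['ee_pos'],s['ee_rot'],s['force'],s['torque'])
```

```text
[504.42683304  85.84736078 217.22923271] [-9.00189708e+01  1.58706485e-03 -9.52177533e+01] [ 0.04042386  0.54240067 -1.18846063] [-0.0060831   0.15578042 -0.09300866]
```

Call:
{"name": "carry_out", "arguments": {"increments": [[[0,0,0],[0,1.5,0],1],[[0,0,0],[0,3,0],1],[[0,0,0],[0,4,0],1],[[0,0,0],[0,4,0],1],[[0,0,0],[0,4,0],1],[[0,0.06,0],[-6.9,4,0.2],1],[[0,0.12,0],[-13.8,4,0.8],1],[[0,0.18,0],[-20.6,4,1.9],1],[[0,0.24,0],[-27.3,4,3.3],1],[[0,0.3,0],[-34,4,5.1],1]]}}

```text
time_s: 8.63
ee_pos: [512.7, 118.9, 213.5]
ee_rot: [-90.0, -0.1, -112.6]
force: [0.8, -4.7, -1.3]
gripper_width: 13.8
```

```bash
cat >> h.py <<'E'
def st():
    s=env.state();p=np.array(s['ee_pos']);y=np.radians(s['ee_rot'][2]+90)
    print('t',s['time_s'],'pos',p.round(1),'psi',np.degrees(y).round(1),'ring',(p[:2]+115*np.array([np.cos(y),np.sin(y)])).round(1),'under',(p[2]-178.7).round(1),'tilt',s['ee_rot'][:2].round(2),'F',np.round(s['force'],1),'M',np.round(s['torque'],2),'w',round(s['gripper_width'],1))
E
python3 -c "from h import *;st()"
```

```text
t 8.6333 pos [512.7 118.9 213.5] psi -22.6 ring [618.9  74.8] under 34.8 tilt [-8.997e+01 -7.000e-02] F [ 0.8 -4.7 -1.3] M [-0.71  0.04 -0.09] w 13.8
```

Call:
{"name": "carry_out", "arguments": {"increments": [[[0,0.06,0],[-6.9,0,0.2],1],[[0,0.12,0],[-13.8,0,0.8],1],[[0,0.18,0],[-20.6,0,1.9],1],[[0,0.24,0],[-27.3,0,3.3],1],[[0,0.29,0],[-32.9,0,4.8],1],[[0,0.29,0],[-32.9,0,4.8],1],[[0,0.29,0],[-32.9,0,4.8],1]]}}

```text
time_s: 9.22
ee_pos: [529.7, 147.2, 213.4]
ee_rot: [-90.0, -0.1, -129.0]
force: [1.3, -5.0, -0.7]
gripper_width: 13.6
```

```bash
python3 -c "from h import *;st()"
```

```text
t 9.2167 pos [529.7 147.2 213.4] psi -39.0 ring [619.1  74.9] under 34.7 tilt [-8.997e+01 -6.000e-02] F [ 1.3 -5.  -0.7] M [-0.72  0.05 -0.24] w 13.6
```

Call:
{"name": "carry_out", "arguments": {"increments": [[[0,-0.08,0],[9.2,0,0.4],1],[[0,-0.14,0],[16,0,1.1],1],[[0,-0.14,0],[16,-8,1.1],1],[[0,-0.14,0],[16,-16,1.1],1],[[0,-0.14,0],[16,-24,1.1],1],[[0,-0.2,0],[22.8,-26,2.3],1],[[0,-0.32,0],[36.2,-26,5.8],1],[[0,-0.44,0],[49,-26,11],1],[[0,-0.56,0],[61.1,-26,17.6],1],[[0,-0.68,0],[72.3,-26,25.6],1]]}}

```text
time_s: 10.05
ee_pos: [503.6, 75.5, 240.3]
ee_rot: [-90.0, 0.0, -89.7]
force: [-1.2, -0.1, -2.3]
gripper_width: 13.7
```

Call:
{"name": "carry_out", "arguments": {"increments": [[[0,-0.12,0],[13.8,0,0.8],1],[[0,-0.24,0],[27.3,0,3.3],1],[[0,-0.36,0],[40.5,0,7.4],1],[[0,-0.48,0],[53.1,0,13],1],[[0,-0.524,0],[57.5,0,15.5],1],[[0,-0.524,0],[57.5,0,15.5],1],[[0,-0.524,0],[57.5,0,15.5],1],[[0,-0.524,0],[57.5,0,15.5],1]]}}

```text
time_s: 10.72
ee_pos: [519.3, 18.5, 239.8]
ee_rot: [-90.0, 0.0, -60.1]
force: [0.6, 0.8, -2.1]
gripper_width: 13.8
```

```bash
python3 -c "from h import *;st()"
```

```text
t 10.7167 pos [519.3  18.5 239.8] psi 29.9 ring [619.   75.8] under 61.1 tilt [-8.998e+01  2.000e-02] F [ 0.6  0.8 -2.1] M [-0.15  0.19 -0.03] w 13.8
```

Call:
{"name": "carry_out", "arguments": {"increments": [[[0,0,0],[0.4,6,-0.2],1],[[0,0,0],[0.4,12,-0.2],1],[[0,0,0],[0.4,14,-0.2],1],[[0,0,0],[0.4,16,-0.2],1],[[0,0,0],[0.4,17.5,-0.2],1],[[0,0,0],[0.4,19,-0.2],1],[[0,0,0],[0.4,20,-0.2],1],[[0,0,0],[0.4,21,-0.2],1],[[0,0,0],[0.4,21,-0.2],1]]}}

```text
time_s: 11.47
ee_pos: [519.4, 17.5, 218.3]
ee_rot: [-90.0, 0.0, -60.1]
force: [0.2, -0.6, -2.0]
gripper_width: 13.7
```

```bash
python3 -c "from h import *;st()"
```

```text
t 11.4667 pos [519.4  17.5 218.3] psi 29.9 ring [619.1  74.9] under 39.6 tilt [-9.001e+01  1.000e-02] F [ 0.2 -0.6 -2. ] M [-0.19  0.2  -0.04] w 13.7
```

Call:
{"name": "carry_out", "arguments": {"increments": [[[0,0,0],[0,3,0],1],[[0,0,0],[0,5,0],1],[[0,0.07,0],[-8,5,0.3],1],[[0,0.14,0],[-16,5,1.1],1],[[0,0.21,0],[-24,5,2.5],1],[[0,0.28,0],[-31.8,5,4.5],1],[[0,0.35,0],[-39.4,5,7],1],[[0,0.42,0],[-46.9,5,10],1],[[0,0.49,0],[-54.1,5,13.5],1],[[0,0.56,0],[-61.1,5,17.6],1]]}}

```text
time_s: 12.3
ee_pos: [504.1, 79.2, 213.3]
ee_rot: [-90.0, -0.1, -92.3]
force: [0.6, -2.9, -2.8]
gripper_width: 13.7
```

```bash
python3 -c "from h import *;st()"
```

```text
t 12.3 pos [504.1  79.2 213.3] psi -2.3 ring [619.   74.6] under 34.6 tilt [-9.001e+01 -5.000e-02] F [ 0.6 -2.9 -2.8] M [-0.64  0.11 -0.01] w 13.7
```

Call:
{"name": "carry_out", "arguments": {"increments": [[[0,0.07,0],[-8,0,0.3],1],[[0,0.14,0],[-16,0,1.1],1],[[0,0.21,0],[-24,0,2.5],1],[[0,0.28,0],[-31.8,0,4.5],1],[[0,0.35,0],[-39.4,0,7],1]]}}

```text
time_s: 12.72
ee_pos: [512.6, 118.3, 213.2]
ee_rot: [-90.0, -0.1, -112.3]
force: [0.3, -4.1, -1.1]
gripper_width: 13.8
```

```bash
python3 -c "from h import *;st()"
```

```text
t 12.7167 pos [512.6 118.3 213.2] psi -22.3 ring [619.   74.6] under 34.5 tilt [-9.e+01 -7.e-02] F [ 0.3 -4.1 -1.1] M [-0.52  0.09  0.04] w 13.8
```

Call:
{"name": "carry_out", "arguments": {"increments": [[[0,0.06,0],[-6.9,0,0.2],1],[[0,0.12,0],[-13.8,0,0.8],1],[[0,0.18,0],[-20.6,0,1.9],1],[[0,0.24,0],[-27.3,0,3.3],1],[[0,0.24,0],[-27.3,0,3.3],1]]}}

```text
time_s: 13.13
ee_pos: [526.2, 142.5, 213.1]
ee_rot: [-90.0, -0.1, -126.0]
force: [0.2, -3.6, -1.1]
gripper_width: 14.1
```

```bash
python3 -c "from h import *;st()"
```

```text
t 13.1333 pos [526.2 142.5 213.1] psi -36.0 ring [619.2  74.9] under 34.4 tilt [-9.001e+01 -9.000e-02] F [ 0.2 -3.6 -1.1] M [-0.74  0.12 -0.21] w 14.1
```

Call:
{"name": "carry_out", "arguments": {"increments": [[[0,0.03,0],[-3.5,0,0.1],1],[[0,0.06,0],[-6.9,0,0.2],1],[[0,0.06,0],[-6.9,0,0.2],1]]}}

```text
time_s: 13.38
ee_pos: [530.1, 147.5, 213.2]
ee_rot: [-90.0, -0.1, -129.3]
force: [0.1, -2.6, -1.5]
gripper_width: 13.6
```

```bash
python3 -c "from h import *;st()"
```

```text
t 13.3833 pos [530.1 147.5 213.2] psi -39.3 ring [619.1  74.7] under 34.5 tilt [-9.e+01 -7.e-02] F [ 0.1 -2.6 -1.5] M [-0.58  0.2  -0.09] w 13.6
```

Call:
{"name": "carry_out", "arguments": {"increments": [[[0,-0.08,0],[9.2,0,0.4],1],[[0,-0.14,0],[16,0,1.1],1],[[0,-0.14,0],[16,-8,1.1],1],[[0,-0.14,0],[16,-16,1.1],1],[[0,-0.14,0],[16,-24,1.1],1],[[0,-0.2,0],[22.8,-26,2.3],1],[[0,-0.32,0],[36.2,-26,5.8],1],[[0,-0.44,0],[49,-26,11],1],[[0,-0.56,0],[61.1,-26,17.6],1],[[0,-0.68,0],[72.3,-26,25.6],1]]}}

```text
time_s: 14.22
ee_pos: [503.9, 75.7, 240.5]
ee_rot: [-90.0, 0.0, -90.1]
force: [0.8, 0.2, -2.2]
gripper_width: 13.7
```

Call:
{"name": "carry_out", "arguments": {"increments": [[[0,-0.12,0],[13.8,0,0.8],1],[[0,-0.24,0],[27.3,0,3.3],1],[[0,-0.36,0],[40.5,0,7.4],1],[[0,-0.48,0],[53.1,0,13],1],[[0,-0.524,0],[57.5,0,15.5],1],[[0,-0.524,0],[57.5,0,15.5],1],[[0,-0.524,0],[57.5,0,15.5],1],[[0,-0.524,0],[57.5,0,15.5],1]]}}

```text
time_s: 14.88
ee_pos: [519.1, 18.6, 239.9]
ee_rot: [-90.0, 0.0, -60.4]
force: [-0.3, -0.3, -2.0]
gripper_width: 14.0
```

```bash
python3 -c "from h import *;st()"
```

```text
t 14.8833 pos [519.1  18.6 239.9] psi 29.6 ring [619.2  75.3] under 61.2 tilt [-8.997e+01  1.000e-02] F [-0.3 -0.3 -2. ] M [-0.09  0.15 -0.03] w 14.0
```

Call:
{"name": "carry_out", "arguments": {"increments": [[[0,0,0],[0.3,6,-0.2],1],[[0,0,0],[0.3,12,-0.2],1],[[0,0,0],[0.3,14,-0.2],1],[[0,0,0],[0.3,16,-0.2],1],[[0,0,0],[0.3,17.5,-0.2],1],[[0,0,0],[0.3,19,-0.2],1],[[0,0,0],[0.3,20,-0.2],1],[[0,0,0],[0.3,21,-0.2],1],[[0,0,0],[0.3,21,-0.2],1]]}}

```text
time_s: 15.63
ee_pos: [519.2, 17.7, 218.3]
ee_rot: [-90.0, 0.0, -60.4]
force: [-0.3, 0.5, -1.4]
gripper_width: 13.7
```

```bash
python3 -c "from h import *;st()"
```

```text
t 15.6333 pos [519.2  17.7 218.3] psi 29.6 ring [619.2  74.5] under 39.6 tilt [-9.001e+01  1.000e-02] F [-0.3  0.5 -1.4] M [-0.12  0.17 -0.03] w 13.7
```

Call:
{"name": "carry_out", "arguments": {"increments": [[[0,0,0],[0,3,0],1],[[0,0,0],[0,5,0],1],[[0,0.03,0],[-3.4,5,0.1],1],[[0,0.06,0],[-6.9,5,0.2],1],[[0,0.09,0],[-10.3,5,0.5],1],[[0,0.12,0],[-13.8,5,0.8],1],[[0,0.15,0],[-17.2,5,1.3],1],[[0,0.15,0],[-17.2,5,1.3],1]]}}

```text
time_s: 16.3
ee_pos: [511.6, 33.4, 213.5]
ee_rot: [-90.0, -0.0, -69.0]
force: [-0.8, -3.4, -0.7]
gripper_width: 13.4
```

```bash
python3 -c "from h import *;st()"
```

```text
t 16.3 pos [511.6  33.4 213.5] psi 21.0 ring [619.   74.7] under 34.8 tilt [-9.001e+01 -3.000e-02] F [-0.8 -3.4 -0.7] M [-0.52  0.11 -0.13] w 13.4
```

Call:
{"name": "carry_out", "arguments": {"increments": [[[0,0.02,0],[-2.3,0,0],1],[[0,0.04,0],[-4.6,0,0.1],1],[[0,0.06,0],[-6.9,0,0.2],1],[[0,0.06,0],[-6.9,0,0.2],1]]}}

```text
time_s: 16.63
ee_pos: [509.4, 40.0, 213.4]
ee_rot: [-90.0, -0.0, -72.5]
force: [-1.1, -3.5, -0.4]
gripper_width: 13.5
```

```bash
python3 -c "from h import *;st()"
```

```text
t 16.6333 pos [509.4  40.  213.4] psi 17.5 ring [619.1  74.6] under 34.7 tilt [-9.002e+01 -1.000e-02] F [-1.1 -3.5 -0.4] M [-0.51  0.14 -0.14] w 13.5
```

Call:
{"name": "carry_out", "arguments": {"increments": [[[0,0.01,0],[-1.15,0,0],1],[[0,0.02,0],[-2.3,0,0],1],[[0,0.02,0],[-2.3,0,0],1]], "force": 15}}

```text
time_s: 16.88
ee_pos: [508.8, 42.1, 213.4]
ee_rot: [-90.0, 0.0, -73.6]
force: [-0.7, -4.1, 0.4]
gripper_width: 13.8
```

```bash
python3 -c "from h import *;st()"
```

```text
t 16.8833 pos [508.8  42.1 213.4] psi 16.4 ring [619.1  74.6] under 34.7 tilt [-90.02   0.  ] F [-0.7 -4.1  0.4] M [-0.54  0.3  -0.  ] w 13.8
```

Call:
{"name": "carry_out", "arguments": {"increments": [[[0,0.01,0],[-1.15,0,0],1],[[0,0.02,0],[-2.3,0,0],1],[[0,0.025,0],[-2.9,0,0],1],[[0,0.025,0],[-2.9,0,0],1]]}}

```text
time_s: 17.22
ee_pos: [508.0, 44.9, 213.4]
ee_rot: [-90.0, 0.0, -75.0]
force: [-1.8, -3.4, -0.2]
gripper_width: 14.1
```

Call:
{"name": "carry_out", "arguments": {"increments": [[[0,0.01,0],[-1.15,0,0],1],[[0,0.02,0],[-2.3,0,0],1],[[0,0.025,0],[-2.9,0,0],1],[[0,0.025,0],[-2.9,0,0],1]]}}

```text
time_s: 17.55
ee_pos: [507.2, 47.7, 213.4]
ee_rot: [-90.0, 0.0, -76.5]
force: [-2.1, -3.5, -1.2]
gripper_width: 13.8
```

Call:
{"name": "carry_out", "arguments": {"increments": [[[0,0.01,0],[-1.15,0,0],1],[[0,0.02,0],[-2.3,0,0],1],[[0,0.025,0],[-2.9,0,0],1],[[0,0.025,0],[-2.9,0,0],1]]}}

```text
time_s: 17.88
ee_pos: [506.6, 50.5, 213.4]
ee_rot: [-90.0, -0.0, -77.9]
force: [-1.6, -4.2, -1.1]
gripper_width: 14.2
```

Call:
{"name": "carry_out", "arguments": {"increments": [[[0,0.01,0],[-1.15,0,0],1],[[0,0.02,0],[-2.3,0,0],1],[[0,0.025,0],[-2.9,0,0],1],[[0,0.025,0],[-2.9,0,0],1]]}}

```text
time_s: 18.22
ee_pos: [506.0, 53.4, 213.4]
ee_rot: [-90.0, 0.0, -79.3]
force: [-1.5, -4.3, -0.1]
gripper_width: 14.1
```

Call:
{"name": "carry_out", "arguments": {"increments": [[[0,0.01,0],[-1.15,0,0],1],[[0,0.02,0],[-2.3,0,0],1],[[0,0.025,0],[-2.9,0,0],1],[[0,0.025,0],[-2.9,0,0],1]]}}

```text
time_s: 18.55
ee_pos: [505.5, 56.2, 213.4]
ee_rot: [-90.0, 0.0, -80.7]
force: [-1.1, -3.1, -1.0]
gripper_width: 14.1
```

Call:
{"name": "carry_out", "arguments": {"increments": [[[0,0.01,0],[-1.15,0,0],1],[[0,0.02,0],[-2.3,0,0],1],[[0,0.025,0],[-2.9,0,0],1],[[0,0.025,0],[-2.9,0,0],1]]}}

```text
time_s: 18.88
ee_pos: [505.0, 59.1, 213.4]
ee_rot: [-90.0, -0.0, -82.2]
force: [-1.1, -4.1, -1.3]
gripper_width: 14.0
```

Call:
{"name": "carry_out", "arguments": {"increments": [[[0,0.01,0],[-1.15,0,0],1],[[0,0.02,0],[-2.3,0,0],1],[[0,0.025,0],[-2.9,0,0],1],[[0,0.025,0],[-2.9,0,0],1]]}}

```text
time_s: 19.22
ee_pos: [504.7, 62.0, 213.4]
ee_rot: [-90.0, -0.0, -83.6]
force: [-0.2, -3.8, -0.6]
gripper_width: 14.2
```

Call:
{"name": "carry_out", "arguments": {"increments": [[[0,0.01,0],[-1.15,0,0],1],[[0,0.02,0],[-2.3,0,0],1],[[0,0.025,0],[-2.9,0,0],1],[[0,0.025,0],[-2.9,0,0],1]]}}

```text
time_s: 19.55
ee_pos: [504.3, 64.9, 213.5]
ee_rot: [-90.0, 0.0, -85.0]
force: [-0.6, -3.2, -1.5]
gripper_width: 13.8
```

Call:
{"name": "carry_out", "arguments": {"increments": [[[0,0.01,0],[-1.15,0,0],1],[[0,0.02,0],[-2.3,0,0],1],[[0,0.025,0],[-2.9,0,0],1],[[0,0.025,0],[-2.9,0,0],1]]}}

```text
time_s: 19.88
ee_pos: [504.1, 67.7, 213.5]
ee_rot: [-90.0, 0.0, -86.5]
force: [0.4, -4.3, -2.4]
gripper_width: 14.0
```

Call:
{"name": "carry_out", "arguments": {"increments": [[[0,0.01,0],[-1.15,0,0],1],[[0,0.02,0],[-2.3,0,0],1],[[0,0.025,0],[-2.9,0,0],1],[[0,0.025,0],[-2.9,0,0],1]]}}

```text
time_s: 20.22
ee_pos: [504.0, 70.6, 213.5]
ee_rot: [-90.0, 0.0, -87.9]
force: [1.0, -5.0, -1.0]
gripper_width: 14.0
```

Call:
{"name": "carry_out", "arguments": {"increments": [[[0,0.01,0],[-1.15,0,0],1],[[0,0.02,0],[-2.3,0,0],1],[[0,0.025,0],[-2.9,0,0],1],[[0,0.025,0],[-2.9,0,0],1]]}}

```text
time_s: 20.55
ee_pos: [503.9, 73.5, 213.5]
ee_rot: [-90.0, -0.0, -89.3]
force: [1.9, -4.8, -1.0]
gripper_width: 13.6
```

Call:
{"name": "carry_out", "arguments": {"increments": [[[0,0.01,0],[-1.15,0,0],1],[[0,0.02,0],[-2.3,0,0],1],[[0,0.025,0],[-2.9,0,0],1],[[0,0.025,0],[-2.9,0,0],1]]}}

```text
time_s: 20.88
ee_pos: [503.9, 76.4, 213.5]
ee_rot: [-90.0, -0.0, -90.8]
force: [1.5, -4.7, -2.5]
gripper_width: 13.6
```

```bash
python3 -c "from h import *;st()"
```

```text
t 20.8833 pos [503.9  76.4 213.5] psi -0.8 ring [618.9  74.8] under 34.8 tilt [-8.997e+01 -1.000e-02] F [ 1.5 -4.7 -2.5] M [-1.02 -0.04 -0.19] w 13.6
```

Call:
{"name": "carry_out", "arguments": {"increments": [[[0,0.01,0],[-1.15,0,0],1],[[0,0.02,0],[-2.3,0,0],1],[[0,0.02,0],[-2.3,0,0],1]]}}

```text
time_s: 21.13
ee_pos: [503.9, 78.7, 213.5]
ee_rot: [-90.0, -0.0, -91.9]
force: [1.1, -5.5, -1.2]
gripper_width: 13.8
```

```bash
python3 -c "from h import *;st()"
```

```text
t 21.1333 pos [503.9  78.7 213.5] psi -1.9 ring [618.9  74.8] under 34.8 tilt [-8.997e+01 -1.000e-02] F [ 1.1 -5.5 -1.2] M [-1.01 -0.07 -0.2 ] w 13.8
```

Call:
{"name": "carry_out", "arguments": {"increments": [[[0,0.01,0],[-1.15,0,0],1],[[0,0.02,0],[-2.3,0,0],1],[[0,0.02,0],[-2.3,0,0],1]]}}

```text
time_s: 21.38
ee_pos: [504.0, 81.0, 213.5]
ee_rot: [-90.0, -0.0, -93.1]
force: [2.4, -5.4, -2.3]
gripper_width: 14.0
```

```bash
python3 -c "from h import *;st()"
```

```text
t 21.3833 pos [504.   81.  213.5] psi -3.1 ring [618.8  74.8] under 34.8 tilt [-8.996e+01 -1.000e-02] F [ 2.4 -5.4 -2.3] M [-0.99 -0.07 -0.16] w 14.0
```

Call:
{"name": "carry_out", "arguments": {"increments": [[[0,0.01,0],[-1.15,0,0],1],[[0,0.02,0],[-2.3,0,0],1],[[0,0.02,0],[-2.3,0,0],1]]}}

```text
time_s: 21.63
ee_pos: [504.1, 83.2, 213.5]
ee_rot: [-90.0, -0.0, -94.2]
force: [1.5, -6.4, -1.4]
gripper_width: 13.9
```

```bash
python3 -c "from h import *;st()"
```

```text
t 21.6333 pos [504.1  83.2 213.5] psi -4.2 ring [618.8  74.8] under 34.8 tilt [-8.996e+01 -2.000e-02] F [ 1.5 -6.4 -1.4] M [-1.04 -0.14 -0.15] w 13.9
```

Call:
{"name": "carry_out", "arguments": {"increments": [[[0,0.01,0],[-1.15,0,0],1],[[0,0.02,0],[-2.3,0,0],1],[[0,0.02,0],[-2.3,0,0],1]]}}

```text
time_s: 21.88
ee_pos: [504.4, 85.5, 213.5]
ee_rot: [-90.0, -0.0, -95.3]
force: [2.6, -5.4, -2.0]
gripper_width: 14.0
```

```bash
python3 -c "from h import *;st()"
```

```text
t 21.8833 pos [504.4  85.5 213.5] psi -5.3 ring [618.9  74.8] under 34.8 tilt [-8.995e+01 -2.000e-02] F [ 2.6 -5.4 -2. ] M [-1.1  -0.09 -0.15] w 14.0
```

Call:
{"name": "carry_out", "arguments": {"increments": [[[0,0.01,0],[-1.15,0,0],1],[[0,0.02,0],[-2.3,0,0],1],[[0,0.03,0],[-3.4,0,0.1],1],[[0,0.03,0],[-3.4,0,0.1],1]]}}

```text
time_s: 22.22
ee_pos: [504.7, 88.9, 213.5]
ee_rot: [-90.0, -0.0, -97.1]
force: [1.6, -5.8, -1.8]
gripper_width: 14.3
```

```bash
python3 -c "from h import *;st()"
```

```text
t 22.2167 pos [504.7  88.9 213.5] psi -7.1 ring [618.9  74.8] under 34.8 tilt [-8.996e+01 -2.000e-02] F [ 1.6 -5.8 -1.8] M [-1.07 -0.09 -0.12] w 14.3
```

Call:
{"name": "carry_out", "arguments": {"increments": [[[0,0.01,0],[-1.15,0,0],1],[[0,0.02,0],[-2.3,0,0],1],[[0,0.02,0],[-2.3,0,0],1],[[0,0.02,0],[-2.3,0,0],1]]}}

```text
time_s: 22.55
ee_pos: [505.1, 91.3, 213.6]
ee_rot: [-90.0, 0.0, -98.2]
force: [2.9, -3.3, -1.9]
gripper_width: 14.1
```

```bash
python3 -c "from h import *;st()"
```

```text
t 22.55 pos [505.1  91.3 213.6] psi -8.2 ring [618.9  74.8] under 34.9 tilt [-8.995e+01  3.000e-02] F [ 2.9 -3.3 -1.9] M [-0.77 -0.17 -0.28] w 14.1
```

Call:
{"name": "carry_out", "arguments": {"increments": [[[0,0.01,0],[-1.15,0,0],1],[[0,0.02,0],[-2.3,0,0],1],[[0,0.02,0],[-2.3,0,0],1]]}}

```text
time_s: 22.8
ee_pos: [505.4, 93.5, 213.5]
ee_rot: [-89.9, -0.0, -99.3]
force: [2.0, -5.8, -2.0]
gripper_width: 13.7
```

```bash
python3 -c "from h import *;st()"
```

```text
t 22.8 pos [505.4  93.5 213.5] psi -9.3 ring [618.9  74.8] under 34.8 tilt [-89.95  -0.  ] F [ 2.  -5.8 -2. ] M [-0.94 -0.18 -0.11] w 13.7
```

Call:
{"name": "carry_out", "arguments": {"increments": [[[0,0.01,0],[-1.15,0,0],1],[[0,0.02,0],[-2.3,0,0],1],[[0,0.02,0],[-2.3,0,0],1]]}}

```text
time_s: 23.05
ee_pos: [505.7, 95.6, 213.5]
ee_rot: [-90.0, -0.0, -100.4]
force: [2.6, -6.1, -2.2]
gripper_width: 13.8
```

```bash
python3 -c "from h import *;st()"
```

```text
t 23.05 pos [505.7  95.6 213.5] psi -10.4 ring [618.8  74.8] under 34.8 tilt [-8.995e+01 -4.000e-02] F [ 2.6 -6.1 -2.2] M [-1.08 -0.18  0.  ] w 13.8
```

Run:
```python
from h import *
s=env.state();f=grab('wrist');a=rect(f,50.8,590,78,100,110,5)
cv2.imwrite('pics/chk.png',a)
```

```text
(no output)
```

View pics/chk.png

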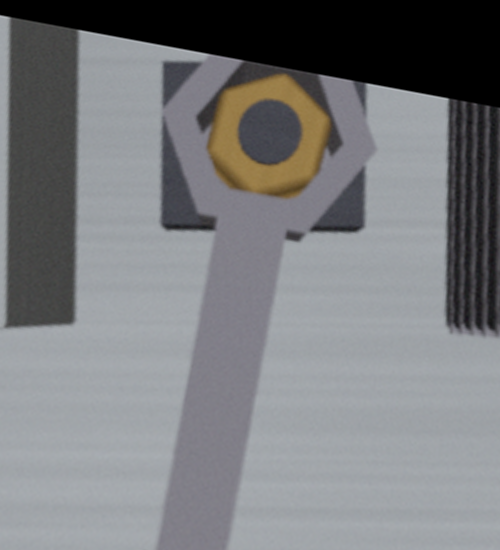

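The picture shows the handle at 10.4° clockwise, so it has not slipped in the grip. The nut inside the ring, at (269,132), looks oddly turned, so I enlarge it.

Run:
```python
from h import *
f=grab('wrist')
a=rect(f,46,616,75,44,44,13)
cv2.imwrite('pics/chk2.png',a)
```

```text
(no output)
```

View pics/chk2.png

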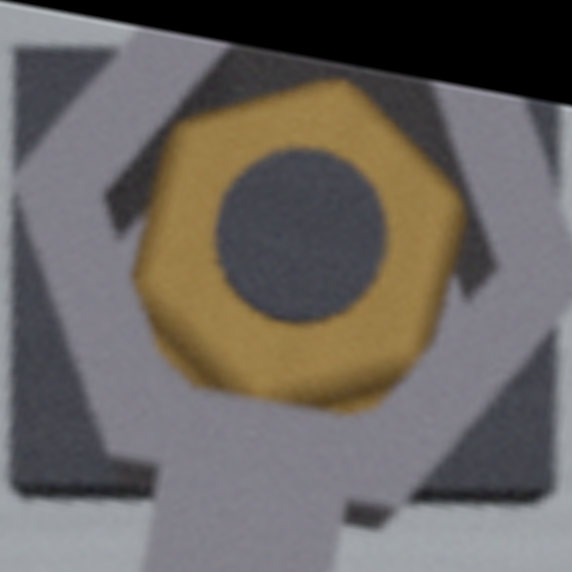

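The enlarged crop shows the nut's flats at +14°, while the ring is at -10.4°. That is 24° apart, more than the fit's play. So the nut has come up solid at about ψ=+5° (100.8° turned in all, which implies a 0.24 rad start), and since then the ring has been pressing past the flats. I back off to free it before testing again.

Call:
{"name": "carry_out", "arguments": {"increments": [[[0,-0.06,0],[6.9,0,0.2],1],[[0,-0.12,0],[13.8,0,0.8],1],[[0,-0.18,0],[20.6,0,1.9],1],[[0,-0.24,0],[27.3,0,3.3],1],[[0,-0.3,0],[34,0,5.1],1],[[0,-0.36,0],[40.5,0,7.4],1],[[0,-0.42,0],[46.9,0,10],1],[[0,-0.42,0],[46.9,0,10],1],[[0,-0.42,0],[46.9,0,10],1]], "force": 30}}

```text
time_s: 23.9
ee_pos: [506.9, 48.0, 213.5]
ee_rot: [-90.0, 0.0, -76.6]
force: [0.9, -2.1, -2.3]
gripper_width: 13.8
```

Run:
```python
from h import *
st()
f=grab('wrist')
a=rect(f,46,616,75,44,44,11)
cv2.imwrite('pics/chk3.png',a)
```

```text
t 23.9 pos [506.9  48.  213.5] psi 13.4 ring [618.7  74.7] under 34.8 tilt [-8.997e+01  4.000e-02] F [ 0.9 -2.1 -2.3] M [-0.46 -0.15 -0.34] w 13.8
```

View pics/chk3.png

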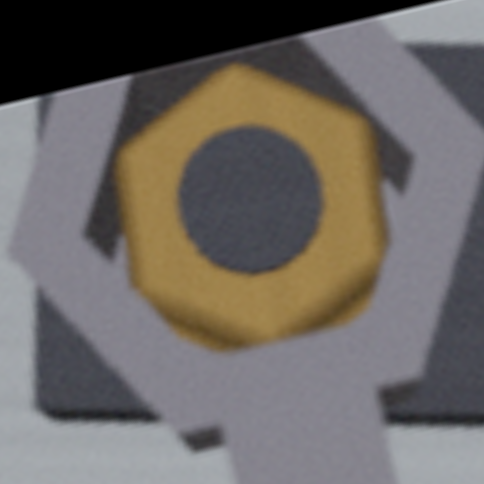

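The picture shows the nut's flats now at about +37° with the ring at 13.4°. The offset is still about 24°, so the nut moved back with the ring. I check the ring's actual height and tilt by depth.

Run:
```python
from h import *
f=grab('wrist');P=cloud(f).reshape(-1,3);P=P[np.isfinite(P).all(1)]
c=np.array([619,74.9]);psi=np.radians(13.4);e=np.array([np.cos(psi),np.sin(psi)]);n=np.array([-e[1],e[0]])
L=(P[:,:2]-c)@e;W=(P[:,:2]-c)@n
for nm,l,w,r in [('nutface L',0,8,2),('nutface R',0,-8,2),('nut front',8,0,2),('ring L',0,17,1.5),('ring R',0,-17,1.5),('ring root',-17,0,2),('h-30',-30,0,3),('h-50',-50,0,3),('h-70',-70,0,3),('h-90',-90,0,3),('plate',-40,30,3)]:
    m=(abs(L-l)<r)&(abs(W-w)<r);print(nm,m.sum(),np.median(P[m,2]).round(1) if m.any() else None)
```

```text
nutface L 86 48.5
nutface R 87 49.1
nut front 80 48.9
ring L 46 51.1
ring R 55 50.6
ring root 73 51.0
h-30 159 51.1
h-50 144 51.2
h-70 137 51.4
h-90 2310 142.7
plate 94 6.7
```

Call:
{"name": "carry_out", "arguments": {"increments": [[[0,0,0],[0,0,0],1],[[0,0,0],[0,0,0],1],[[0,0,0],[0,-1.5,0],1],[[0,0,0],[0,-3,0],1],[[0,0,0],[0,-3,0],1]], "force": 45}}

```text
time_s: 24.42
ee_pos: [507.0, 48.0, 216.0]
ee_rot: [-90.0, 0.0, -76.4]
force: [5.5, -2.1, -9.2]
gripper_width: 14.2
```

```bash
python3 -c "from h import *;st()"
```

```text
t 24.4167 pos [507.  48. 216.] psi 13.6 ring [618.8  75. ] under 37.3 tilt [-8.998e+01  1.000e-02] F [ 5.5 -2.1 -9.2] M [-0.49 -0.28 -0.37] w 14.2
```

Call:
{"name": "carry_out", "arguments": {"increments": [[[0,0,0],[0,-2,0],1],[[0,0,0],[0,-4,0],1],[[0,0,0],[0,-6,0],1],[[0,0,0],[0,-9,0],1],[[0,0,0],[0,-14,0],1],[[0,0,0],[0,-22,0],1],[[0,0,0],[0,-28,0],1],[[0,0,0],[0,-28,0],1],[[0,0,0],[0,-28,0],1]]}}

```text
time_s: 25.17
ee_pos: [508.9, 48.3, 245.3]
ee_rot: [-89.5, -0.0, -76.4]
force: [4.1, -2.5, 0.4]
gripper_width: 13.7
```

Run:
```python
from h import *
st()
f=grab('wrist');zt=env.state()['ee_pos'][2]-178.7+16
a=rect(f,zt,605,75,60,60,6.5);b=rect(f,46,616,75,39,60,6.5)
cv2.imwrite('pics/chk4.png',np.hstack([a,b]))
P=cloud(f).reshape(-1,3)
c=np.array([619,74.9]);psi=np.radians(13.6);e=np.array([np.cos(psi),np.sin(psi)]);n=np.array([-e[1],e[0]])
L=(P[:,:2]-c)@e;W=(P[:,:2]-c)@n
for l,w in [(-17,0),(-50,0),(-70,0),(0,17),(0,-17)]:
    m=(abs(L-l)<2)&(abs(W-w)<2);print(l,w,np.median(P[m,2]).round(1))
```

```text
t 25.1667 pos [508.9  48.3 245.3] psi 13.6 ring [620.7  75.4] under 66.6 tilt [-8.955e+01 -5.000e-02] F [ 4.1 -2.5  0.4] M [-0.15 -1.39 -0.18] w 13.7
-17 0 60.2
-50 0 67.9
-70 0 72.7
0 17 56.3
0 -17 56.0
```

View pics/chk4.png

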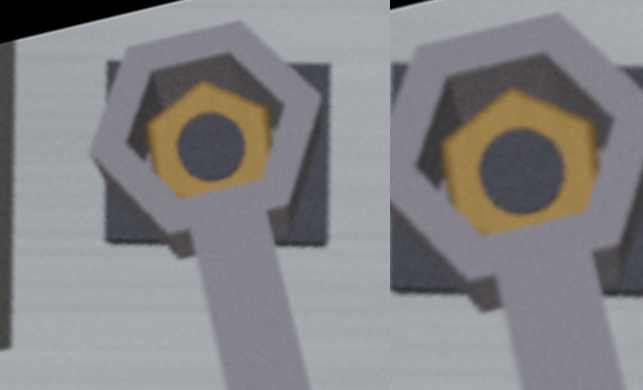

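The panels show the ring still jammed on the nut, tilted up about 13° in the grip, with the nut at about +36°. I lower the handle to level it, then carry the nut clockwise back to its stop and over to the next free fit.

Call:
{"name": "carry_out", "arguments": {"increments": [[[0,0,0],[0,6,0],1],[[0,0,0],[0,12,0],1],[[0,0,0],[0,18,0],1],[[0,0,0],[0,23,0],1],[[0,0,0],[0,26,0],1],[[0,0,0],[0,26,0],1],[[0,0,0],[0,26,0],1]], "force": 60}}

```text
time_s: 25.8
ee_pos: [505.8, 47.6, 218.5]
ee_rot: [-90.2, 0.0, -76.4]
force: [-3.1, -3.7, 3.6]
gripper_width: 13.8
```

```bash
cat > d.py <<'E'
from h import *
st()
s=env.state();f=grab('wrist');P=cloud(f).reshape(-1,3)
c=np.array([619,74.9]);psi=np.radians(s['ee_rot'][2]+90);e=np.array([np.cos(psi),np.sin(psi)]);n=np.array([-e[1],e[0]])
L=(P[:,:2]-c)@e;W=(P[:,:2]-c)@n
for l,w in [(-17,0),(-50,0),(-70,0),(0,17),(0,-17)]:
    m=(abs(L-l)<2)&(abs(W-w)<2);print(l,w,np.median(P[m,2]).round(1))
E
python3 d.py
```

```text
t 25.8 pos [505.8  47.6 218.5] psi 13.6 ring [617.6  74.6] under 39.8 tilt [-9.016e+01  1.000e-02] F [-3.1 -3.7  3.6] M [-0.7   0.11 -0.32] w 13.8
-17 0 55.1
-50 0 55.5
-70 0 55.6
0 17 55.1
0 -17 54.6
```

Call:
{"name": "carry_out", "arguments": {"increments": [[[0,0.06,0],[-6.9,0,0.2],1],[[0,0.12,0],[-13.8,0,0.8],1],[[0,0.18,0],[-20.6,0,1.9],1],[[0,0.24,0],[-27.3,0,3.3],1],[[0,0.3,0],[-34,0,5.1],1],[[0,0.36,0],[-40.5,0,7.4],1],[[0,0.36,0],[-40.5,0,7.4],1]]}}

```text
time_s: 26.43
ee_pos: [503.6, 89.6, 218.5]
ee_rot: [-90.1, -0.0, -97.0]
force: [-3.6, -3.6, 4.0]
gripper_width: 13.9
```

```bash
python3 d.py
```

```text
t 26.4333 pos [503.6  89.6 218.5] psi -7.0 ring [617.7  75.5] under 39.8 tilt [-9.015e+01 -5.000e-02] F [-3.6 -3.6  4. ] M [-0.85  0.2  -0.46] w 13.9
-17 0 55.2
-50 0 55.4
-70 0 55.5
0 17 55.0
0 -17 54.9
```

Call:
{"name": "carry_out", "arguments": {"increments": [[[0,0.04,0],[-4.6,0,0.1],1],[[0,0.08,0],[-9.2,0,0.4],1],[[0,0.12,0],[-13.8,0,0.8],1],[[0,0.16,0],[-18.3,0,1.5],1],[[0,0.2,0],[-22.8,0,2.3],1],[[0,0.2,0],[-22.8,0,2.3],1]]}}

```text
time_s: 26.98
ee_pos: [508.9, 111.8, 218.2]
ee_rot: [-90.2, 0.0, -108.5]
force: [-4.2, 0.1, 2.1]
gripper_width: 13.7
```

```bash
python3 d.py
python3 - <<'E'
from h import *
f=grab('wrist');cv2.imwrite('pics/chk5.png',rect(f,47,614,75,40,40,12))
E
```

```text
t 26.9833 pos [508.9 111.8 218.2] psi -18.5 ring [617.9  75.3] under 39.5 tilt [-9.015e+01  1.000e-02] F [-4.2  0.1  2.1] M [-0.08  0.39 -0.41] w 13.7
-17 0 54.7
-50 0 55.2
-70 0 55.3
0 17 54.7
0 -17 54.4
```

View pics/chk5.png

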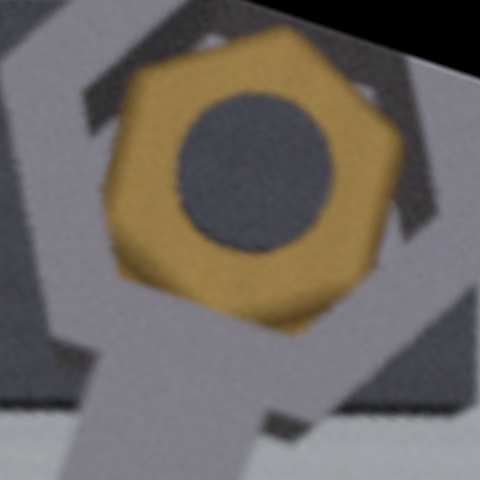

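Here the nut's flats are still at about +15°, although the ring has gone on to -18.5°. That confirms the nut is against its stop; I carry on to the free fit and lift off.

Call:
{"name": "carry_out", "arguments": {"increments": [[[0,0.05,0],[-5.7,0,0.1],1],[[0,0.1,0],[-11.5,0,0.6],1],[[0,0.15,0],[-17.2,0,1.3],1],[[0,0.2,0],[-22.8,0,2.3],1],[[0,0.25,0],[-28.5,0,3.6],1],[[0,0.3,0],[-34,0,5.1],1],[[0,0.36,0],[-40.5,0,7.4],1],[[0,0.36,0],[-40.5,0,7.4],1],[[0,0.36,0],[-40.5,0,7.4],1]]}}

```text
time_s: 27.83
ee_pos: [529.0, 147.5, 217.8]
ee_rot: [-90.1, -0.0, -129.0]
force: [-3.4, 3.8, -2.6]
gripper_width: 13.9
```

```bash
python3 d.py
```

```text
t 27.8333 pos [529.  147.5 217.8] psi -39.0 ring [618.4  75.1] under 39.1 tilt [-9.011e+01 -4.000e-02] F [-3.4  3.8 -2.6] M [0.73 0.63 0.22] w 13.9
-17 0 53.9
-50 0 54.4
-70 0 54.6
0 17 53.8
0 -17 53.7
```

Call:
{"name": "carry_out", "arguments": {"increments": [[[0,0,0],[0,-2,0],1],[[0,0,0],[0,-4,0],1],[[0,0,0],[0,-6,0],1],[[0,0,0],[0,-9,0],1],[[0,0,0],[0,-14,0],1],[[0,0,0],[0,-21,0],1],[[0,0,0],[0,-21,0],1],[[0,0,0],[0,-21,0],1],[[0,0,0],[0,-21,0],1]]}}

```text
time_s: 28.63
ee_pos: [529.6, 147.1, 239.8]
ee_rot: [-90.0, 0.0, -129.1]
force: [-0.8, -0.2, -2.4]
gripper_width: 13.6
```

```bash
python3 d.py
```

```text
t 28.6333 pos [529.6 147.1 239.8] psi -39.1 ring [618.8  74.5] under 61.1 tilt [-8.995e+01  4.000e-02] F [-0.8 -0.2 -2.4] M [ 0.02  0.15 -0.02] w 13.6
-17 0 76.2
-50 0 76.5
-70 0 76.9
0 17 76.2
0 -17 76.1
```

Call:
{"name": "carry_out", "arguments": {"increments": [[[0,-0.12,0],[13.8,-5,0.8],1],[[0,-0.24,0],[27.3,-10,3.3],1],[[0,-0.36,0],[40.5,-15,7.4],1],[[0,-0.48,0],[53.1,-20,13],1],[[0,-0.6,0],[64.9,-30,20.1],1],[[0,-0.72,0],[75.8,-40,28.5],1],[[0,-0.84,0],[85.6,-50,38.2],1],[[0,-0.942,0],[108.8,-50,35.9],1],[[0,-0.942,0],[108.8,-50,35.9],1],[[0,-0.942,0],[108.8,-50,35.9],1]]}}

```text
time_s: 29.52
ee_pos: [488.0, 39.7, 289.3]
ee_rot: [-90.0, 0.0, -75.3]
force: [0.1, -0.2, -2.5]
gripper_width: 13.5
```

Run:
```python
from h import *
st()
f=grab('wrist');a=rect(f,46,619,75,40,40,13);cv2.imwrite('pics/chk6.png',a)
```

```text
t 29.5167 pos [488.   39.7 289.3] psi 14.7 ring [599.2  68.8] under 110.6 tilt [-9.003e+01  1.000e-02] F [ 0.1 -0.2 -2.5] M [-0.08  0.17  0.01] w 13.5
```

View pics/chk6.png

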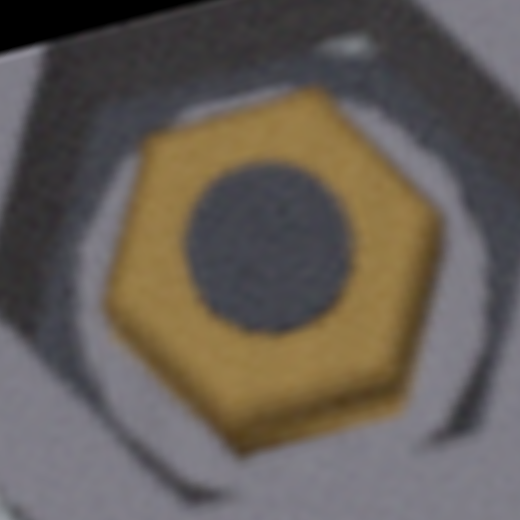

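The whole nut is visible and its flats are at about +16° (the edges give 15–17.8°), within about 1° of the angle at the stop. I reseat the ring and pull up gently once to confirm.

Call:
{"name": "carry_out", "arguments": {"increments": [[[0,-0.01,0],[-0.9,20,20.7],1],[[0,-0.01,0],[-0.9,45,20.7],1],[[0,-0.01,0],[-0.9,58,20.7],1],[[0,-0.01,0],[-0.9,61,20.7],1],[[0,-0.01,0],[-0.9,64,20.7],1],[[0,-0.01,0],[-0.9,66,20.7],1],[[0,-0.01,0],[-0.9,68,20.7],1],[[0,-0.01,0],[-0.9,70,20.7],1],[[0,-0.01,0],[-0.9,70,20.7],1]], "force": 45}}

```text
time_s: 30.32
ee_pos: [508.1, 46.6, 219.8]
ee_rot: [-90.0, 0.0, -74.6]
force: [-4.6, 1.8, 4.7]
gripper_width: 13.8
```

```bash
python3 d.py
```

```text
t 30.3167 pos [508.1  46.6 219.8] psi 15.4 ring [619.   77.2] under 41.1 tilt [-8.998e+01  2.000e-02] F [-4.6  1.8  4.7] M [0.3  0.42 0.22] w 13.8
-17 0 63.6
-50 0 61.7
-70 0 60.4
0 17 64.7
0 -17 64.7
```

Call:
{"name": "carry_out", "arguments": {"increments": [[[0,0,0],[0,-5,0],1],[[0,0,0],[2.2,-9,-0.6],1],[[0,0,0],[2.2,-9,-0.6],1],[[0,0,0],[2.2,-5,-0.6],1],[[0,0,0],[2.2,-2,-0.6],1],[[0,0,0],[2.2,1,-0.6],1],[[0,0,0],[2.2,3,-0.6],1],[[0,0,0],[2.2,5,-0.6],1],[[0,0,0],[2.2,6,-0.6],1],[[0,0,0],[2.2,6,-0.6],1]]}}

```text
time_s: 31.2
ee_pos: [508.3, 44.1, 213.3]
ee_rot: [-90.0, 0.0, -74.6]
force: [-3.2, -1.3, 3.3]
gripper_width: 14.2
```

```bash
python3 d.py
```

```text
t 31.2 pos [508.3  44.1 213.3] psi 15.4 ring [619.1  74.6] under 34.6 tilt [-90.03   0.  ] F [-3.2 -1.3  3.3] M [-0.16  0.18 -0.07] w 14.2
-17 0 62.2
-50 0 58.6
-70 0 56.2
0 17 64.2
0 -17 64.1
```

The ring sits on top of the nut, tilted about 7° in the grip, so this reseat failed. The nut already shows home, so I won't force it; I lift off and return the spanner.

Call:
{"name": "carry_out", "arguments": {"increments": [[[0,0,0],[0,-10,0],1],[[0,0,0],[0,-25,0],1],[[0,0,0],[0,-50,0],1],[[0,0,0],[0,-85,0],1],[[0,0,0],[0,-90,0],1],[[0,0,0],[0,-90,0],1]]}}

```text
time_s: 31.75
ee_pos: [509.3, 44.3, 306.1]
ee_rot: [-89.6, -0.1, -74.6]
force: [0.2, 0.1, -2.9]
gripper_width: 13.4
```

Run:
```python
from h import *
st();inc([512.8,-242.9,250],-77.7)
```

```text
t 31.75 pos [509.3  44.3 306.1] psi 15.4 ring [620.2  74.9] under 127.4 tilt [-8.962e+01 -7.000e-02] F [ 0.2  0.1 -2.9] M [-0.05  0.14  0.01] w 13.4
rot [-0.007, 0.054, 0.001] shift [277.8, 55.9, -73.3] n 7.0
```

Call:
{"name": "carry_out", "arguments": {"increments": [[[0,0.054,0],[277.8,0,-73.3],1],[[0,0.054,0],[277.8,0,-73.3],1],[[0,0.054,0],[277.8,0,-73.3],1],[[0,0.054,0],[277.8,0,-73.3],1],[[0,0.054,0],[277.8,0,-73.3],1],[[0,0.054,0],[277.8,0,-73.3],1],[[0,0.054,0],[277.8,0,-73.3],1],[[0,0.054,0],[277.8,30,-73.3],1],[[0,0.054,0],[277.8,54,-73.3],1],[[0,0.054,0],[277.8,54,-73.3],1]]}}

```text
time_s: 32.58
ee_pos: [509.1, -242.9, 243.3]
ee_rot: [-90.6, 0.5, -77.8]
force: [0.3, 0.5, -3.6]
gripper_width: 13.5
```

Call:
{"name": "carry_out", "arguments": {"increments": [[[0,0,0],[0,0,0],1],[[0,0,0],[0,0,0],1],[[0,0,0],[0,0,0],1],[[0,0,0],[0,0,0],1]]}}

```text
time_s: 32.92
ee_pos: [512.1, -242.9, 250.8]
ee_rot: [-89.9, -0.1, -77.6]
force: [-0.1, -0.3, -2.5]
gripper_width: 14.0
```

Run:
```python
from h import *
st();inc([512.8,-242.9,203.7],-77.7)
f=grab('wrist');s=f['s'];P=cloud(f).reshape(-1,3)
c=np.array(s['ee_pos'][:2]);psi=np.radians(s['ee_rot'][2]+90);e=np.array([np.cos(psi),np.sin(psi)]);n=np.array([-e[1],e[0]])
L=(P[:,:2]-c)@e;W=(P[:,:2]-c)@n
for l in (45,65,85,98):
    m=(abs(L-l)<2)&(abs(W)<12)&(P[:,2]>s['ee_pos'][2]-172-12);print(l,m.sum(),np.median(P[m,2]).round(1),W[m].min().round(1),W[m].max().round(1))
```

```text
t 32.9167 pos [ 512.1 -242.9  250.8] psi 12.4 ring [ 624.4 -218.2] under 72.1 tilt [-89.87  -0.1 ] F [-0.1 -0.3 -2.5] M [-0.04  0.2   0.03] w 14.0
rot [-0.002, 0.001, 0.002] shift [0.1, 47.1, 0.6] n 1.1
45 211 93.6 -7.5 6.0
65 256 95.7 -7.7 6.1
85 310 98.0 -7.7 6.2
98 510 99.3 -11.8 11.4
```

Call:
{"name": "carry_out", "arguments": {"increments": [[[-0.055,0,0],[0,0.3,9.9],1],[[-0.11,0,0],[0,1,19.3],1],[[-0.11,0,0],[0,18,19.3],1],[[-0.11,0,0],[0,32,19.3],1],[[-0.11,0,0],[0,38,19.3],1],[[-0.11,0,0],[0,42,19.3],1],[[-0.11,0,0],[0,45,19.3],1],[[-0.11,0,0],[0,47,19.3],1],[[-0.11,0,0],[0,47,19.3],1],[[-0.11,0,0],[0,47,19.3],1]], "force": 25}}

```text
time_s: 33.8
ee_pos: [530.5, -239.2, 203.1]
ee_rot: [-96.2, -0.0, -77.7]
force: [-0.1, -0.4, -1.9]
gripper_width: 13.8
```

Run:
```python
from h import *
st();s=env.state();print('grasp',(T(s)@[0,172,0,1])[:3])
```

```text
t 33.8 pos [ 530.5 -239.2  203.1] psi 12.3 ring [ 642.9 -214.7] under 24.4 tilt [-9.624e+01 -4.000e-02] F [-0.1 -0.4 -1.9] M [-0.05  0.07  0.02] w 13.8
grasp [ 512.30378477 -243.2823483    32.07507535]
```

Call:
{"name": "carry_out", "arguments": {"increments": [[[0,0,0],[0,0.3,0],0.8],[[0,0,0],[0,0.3,0],0.7],[[0,0,0],[0,0.3,0],0.6],[[0,0,0],[0,0.3,0],0.5],[[0,0,0],[0,0.3,0],0.5],[[0,0,0],[0,-10,0],0.5],[[0,0,0],[0,-30,0],0.5],[[0,0,0],[0,-60,0],0.4],[[0,0,0],[0,-100,0],0.3],[[0,0,0],[0,-130,0],0.3]]}}

```text
time_s: 34.63
ee_pos: [544.6, -236.0, 335.0]
ee_rot: [-96.2, -0.1, -77.7]
force: [0.7, -0.7, 0.2]
gripper_width: 62.3
```

Call:
{"name": "carry_out", "arguments": {"increments": [[[0.11,0,0],[0,0,-93],0.3],[[0.11,0,0],[0,0,-93],0.3],[[0.11,0,0],[0,0,-93],0.3],[[0.11,0,0],[0,0,-93],0.3],[[0.11,0,0],[0,0,-93],0.3],[[0.11,0,0],[0,0,-93],0.3]]}}

```text
time_s: 35.13
ee_pos: [454.9, -255.7, 342.2]
ee_rot: [-89.9, -0.0, -77.7]
force: [0.5, -0.0, -0.3]
gripper_width: 63.8
```

Run:
```python
from h import *
st();f=grab('wrist');a=rect(f,41,550,-232,160,200,3)
t=env.grab_frame('top')['frame'][150:250,315:400]
cv2.imwrite('pics/end.png',np.hstack([a,cv2.resize(t,(int(85*2.5),600),interpolation=cv2.INTER_CUBIC)]))
P=cloud(f).reshape(-1,3);g=np.array([512.8,-242.9])
psi=np.radians(12.3);e=np.array([np.cos(psi),np.sin(psi)]);n=np.array([-e[1],e[0]])
L=(P[:,:2]-g)@e;W=(P[:,:2]-g)@n
for l in (-40,-20,0,20,60,85,100):
    m=(abs(L-l)<2)&(abs(W)<30)&(P[:,2]>36);q=m&(abs(W)<5);print(l,np.median(P[q,2]).round(1) if q.any() else None,(W[m].min().round(1),W[m].max().round(1)) if m.any() else '')
```

```text
t 35.1333 pos [ 454.9 -255.7  342.2] psi 12.3 ring [ 567.3 -231.2] under 163.5 tilt [-8.993e+01 -3.000e-02] F [ 0.5 -0.  -0.3] M [-0.03  0.16  0.02] w 63.8
-40 41.9 (np.float64(-30.0), np.float64(6.6))
-20 41.8 (np.float64(-8.4), np.float64(6.4))
0 41.8 (np.float64(-8.3), np.float64(6.3))
20 322.9 (np.float64(-8.1), np.float64(6.2))
60 41.7 (np.float64(-7.9), np.float64(5.8))
85 41.5 (np.float64(-7.7), np.float64(5.7))
100 41.6 (np.float64(-14.0), np.float64(12.4))
```

View pics/end.png

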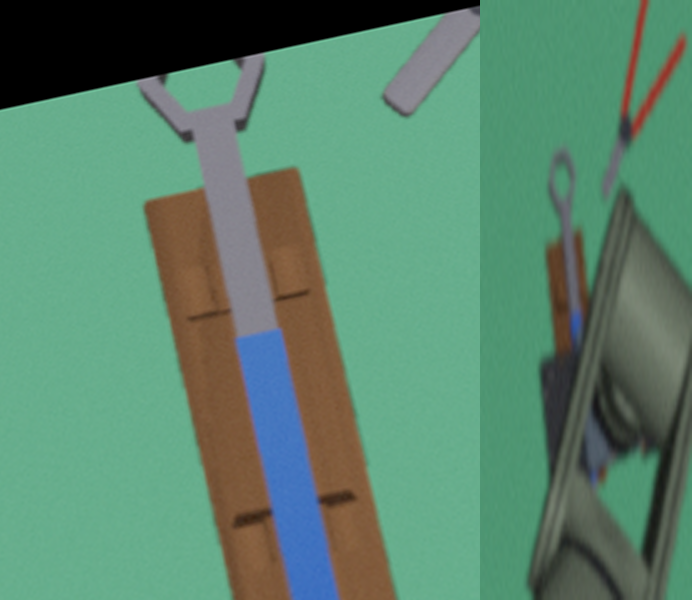

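```bash
python3 -c "
from h import *
st();print(env.job_done())"
```

```text
t 35.2333 pos [ 455.2 -255.6  341.6] psi 12.4 ring [ 567.5 -231. ] under 162.9 tilt [-8.999e+01  1.000e-02] F [ 0.5  0.  -0. ] M [-0.06  0.15  0.02] w 63.7
the job is handed in; nothing more can be done
None
```

I tightened the nut in three spanner strokes until it came up solid, laid the spanner back in its rest, and handed the job in at about 35 s. I never read the nut's value directly, and part of the third stroke went wrong.

**What went wrong**
- **Overrun:** I did not notice the stop and kept turning. The ring went about 24° past the nut's flats, beyond the 9° of play, and jammed.
- **Nut turned back:** Backing off dragged the nut about 23° the loosening way. I tightened it again by turning clockwise and pushed the ring on to the next fit, where it lifted off free.
- **Force:** The wrist force stayed around 10 N or less at each reading. The spanner-to-nut contact force is not measured, so I cannot rule out that it passed 120 N while the ring was jammed.
- **Failed check:** I tried to reseat the ring for a gentle final pull. It tilted in the grip and sat on top of the nut, so I lifted it off without forcing it.

**Last checks**
- **Nut:** In the last view of it, its flats were at about +16°, against about 15–16° when it was pressed on the stop. That puts it within 1–2° of home; about 3.4° is allowed. The reseat try came after that view, and I did not look at the nut again.
- **Spanner:** It lies level in both notches, its top 41.5–41.9 mm above the bench (about 41 expected). It is within about 2 mm of where it lay before, and the gripper is clear.
- **Other things:** I did not knowingly touch any, but I did not measure their positions at the end.

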